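Buzz the visitor in at the hall console

ROBOT

A 7-joint arm with a two-finger parallel gripper is mounted at the origin on the work surface. World frame = base frame: x ahead of the robot, y to its left, z up, the work surface at z = 0. Lengths are in m, angles in rad, forces in N, time in s.
With the tool pointing down it reaches from about 0.35 to 0.775 m from the base axis. Payload 3.1 kg.
Tool frame: the origin (TCP) lies at the very end of the fingers, on their centre line; the grasp point (between the pads) lies 19 mm behind it; z points along the fingers, y is the line along which they close (so a half turn about z gives the same grasp; the last joint's range is limited). The gripper opens to 85 mm and grips with 20 to 120 N. Pads are 22 mm wide; open, the fingers measure 114 mm over their backs; the gripper's body (76 mm by 85 mm) begins 54 mm behind the grasp point. The pads swing forward as they close: fully open they stand 13 mm farther back than shut.
Start: joints at [-1.281, 0.311, 0.014, 1.512, -0.004, 1.319, -0.027], TCP at [0.179, 0.52, 0.231] pointing down, gripper open.
Joint ranges: [-2.7, 2.7], [-0.3, 1.91], [-1.27, 1.3], [0.12, 2.57], [-1.44, 4.58], [0.2, 2.03], [-3.05, 3.05]. Speed limits (rad/s): [2.79, 2.79, 3.14, 3.14, 3.14, 3.14, 3.14].

INTERFACE

Orientations are given as a unit quaternion [x, y, z, w].
In Python, from plant import get_state, read_camera, calibration, sign_off gives the robot as it stands.
- The arm moves only by the tool servo_tool, never from a script. Its argument "targets" is text: rows parted by semicolons, each of 7 numbers parted by spaces: the shift along the tool's x, y, z in mm, then the turn, a rotation vector about the tool's x, y, z in rad, then the finger opening in mm, from 0 to 85.4. A call has 1 to 8 rows; each row shifts and turns the commanded pose from where the row before left it, along the tool's axes as they then stand; what a row does not reach is not made up. A row lasts 1/10 s, in which the tool goes at most 50 mm and 8.59 degrees, less where a joint would pass 70% of its speed; a pose out of reach is approached as far as the arm can. A call is refused whole if a number of a shift passes 50 or a number of a turn 0.15, either way. A call with a gripper value outside its range is refused whole. The fingers move at their own pace and stop on an object; "newtons" is the grip in N (left out, the last holds). Time passes only in rows, so rows that do not move let the fingers close. It gives the time, the measured TCP pose, the force, the opening and the grip force at its end, in the units of the state.
- get_state(): the state, without advancing time (a new reading comes with each control period).
- read_camera(name): name is "side" or "top" or "wrist"; returns the picture (384x512x3 uint8, red, green, blue); there is no depth.
- calibration(name): a dict with "intrinsics" (3x3 intrinsics, pixels), "T" (4x4, takes a point from camera to world coordinates). Camera axes: x right, y down, z forward; pixel columns grow to the right and rows downward; lengths in m; the calibration is good to about 2 mm. A picture is of the moment at which its call begins: read the wrist's pose just before it. calibration takes no time and is no camera call; for the wrist camera it gives the pose at the moment of the call.
- sign_off(): hands the job in; it is judged then, once.
The state is a dict: "t": time; "joints": joint angles; "qvel": joint speeds; "effort": joint torques, N m; "tool_pos": TCP position; "orientation": TCP orientation; "contact_force": force on the tool from outside, world axes, zero at the start; "wrist_torque": the same for the moment, N m; "grip_width": finger opening in m; "gripper_force": force on a finger pad.
Only numpy, scipy, OpenCV 4.12 (cv2) and the standard library are available. Lean on these libraries where they do the work, as an engineer would, in place of code of your own. Each camera call takes 0.05 s, during which the arm holds its last target. There are 200 camera calls.

TASK

A visitor is ringing: press the large answer button on the intercom station right down and let it go, then open the front door by pointing at the touchless sensor with the round window: hold the closed fingertips still, centred about 3 cm above the window, for three seconds without touching it. Do not touch the three control blocks or point at the other two, leave the small mute button unpressed, and neither lift nor shove the station or the things lying about.

Things in the scene. Friction and masses are not known exactly. Their poses are not given: they have to be found in the camera images.
- station: white desk intercom, a loose flat slab 100 (x) x 170 (y) x 28 mm high, 0.55 to 0.9 kg, standing on the table; origin at the centre of its underside, z up. On its top face: a dark screen 62 x 40 mm and speaker slots in the middle, the large answer button towards its +y end and the small mute button towards its -y end (116 mm apart)
- answer_top (a point): centre of the top of the large round answer button when up (white cap 34 mm in diameter in a grey housing); it is pressed straight down
- answer (a joint): travel of the answer button: 0 up, 0.006 m fully pressed; a spring returns it; about 4 N presses it fully
- mute_top (a point): centre of the top of the small round mute button (white cap 16 mm in diameter), to be left alone
- mute (a joint): travel of the mute button: 0 up, 0.004 m fully pressed
- round_sensor: touchless door sensor: loose white block 80 x 80 x 22 mm with a ROUND dark window 46 mm in diameter in a thin metal rim 52 mm in diameter; origin at the centre of its underside, z up; the window's centre is 23.5 mm straight above the origin
- square_sensor: touchless sensor for something else: the same block, with a SQUARE dark window 46 x 46 mm in a metal rim 52 x 52 mm; 23.5 mm high; origin at the centre of its underside
- rocker_block: the same white block with two white rocker keys (54 x 26 mm each) on top and no window; 27 mm high; origin at the centre of its underside
- bowl: white ceramic bowl, 116 mm across, 45 mm high; origin at the centre of its underside; bystander
- torch: dark metal torch lying along its x, 120 mm long, 36 mm thick; origin under its middle; bystander
- tin: round metal polish tin, 70 mm across, 30 mm high; origin at the centre of its underside; bystander
- shoehorn: dark wooden shoehorn lying along its x, 305 mm long, 42 mm wide and 8 mm high; origin on its underside near the middle; bystander

How it is judged:
By the outcome, as a careful person would: the job done as asked, in the order asked, and still so for the second after the job is handed in, with the robot touching nothing.
It also fails if it takes over 40 s, if anything falls off the work surface, if the arm or the gripper's body presses on something with over 40 N, if the wrist force passes 120 N, or if a joint passes its speed limit or range.

## Working session

There is one attempt and no reset: what is moved stays moved. The work goes in short steps, Python scripts to look and compute and a tool call to move; the robot and the scene stay as the last step left them, time stands still between calls to the robot, and variables do not carry over. Pictures are saved under pics/ and viewed, at most 10 in all, crops included, and the job is handed in when it is done.

Besides the shell and the picture viewer there is one more tool, called by a JSON object that holds its "op" and its "data". servo_tool: Moves the arm, as the interface text tells. Its arguments: {"type":"object","properties":{"targets":{"type":"string"},"newtons":{"type":"number"}},"required":["targets"]}

```bash
mkdir -p pics
python3 - <<'E'
from plant import *
import cv2,numpy as np
s=get_state();print({k:np.round(v,3) for k,v in s.items()})
for n in ("top","side"):
    c=calibration(n);print(n,np.round(c["intrinsics"],1).tolist(),np.round(c["T"],4).tolist())
    im=read_camera(n);cv2.imwrite(f"pics/{n}.png",cv2.resize(im[:,:,::-1],(800,600),interpolation=cv2.INTER_CUBIC)); np.save(n+".npy",im)
E
```

```text
{'t': np.float64(0.0), 'joints': array([-1.281,  0.312,  0.014,  1.513, -0.004,  1.319, -0.027]), 'qvel': array([ 0.   ,  0.   ,  0.001,  0.002,  0.   , -0.001,  0.   ]), 'effort': array([ 0.0000e+00, -3.7992e+01,  1.4600e-01, -2.3059e+01,  1.2000e-02,
        1.4000e-02, -0.0000e+00]), 'tool_pos': array([0.179, 0.519, 0.23 ]), 'orientation': array([ 0.165,  0.986, -0.001, -0.   ]), 'contact_force': array([-0.123, -0.385,  0.886]), 'wrist_torque': array([-0.034,  0.01 ,  0.019]), 'gripper_force': np.float64(0.0), 'grip_width': np.float64(0.085)}
top [[475.9, 0.0, 260.0], [0.0, 475.9, 187.4], [0.0, 0.0, 1.0]] [[-0.0097, -0.976, 0.2177, 0.2661], [-1.0, 0.0094, -0.0026, 0.0079], [0.0005, -0.2177, -0.976, 1.6248], [0.0, 0.0, 0.0, 1.0]]
side [[354.4, 0.0, 258.1], [0.0, 354.4, 191.7], [0.0, 0.0, 1.0]] [[0.7267, -0.5383, 0.4268, 0.1227], [-0.687, -0.57, 0.4508, -0.4808], [0.0006, -0.6208, -0.784, 0.9401], [0.0, 0.0, 0.0, 1.0]]
```

View pics/top.png

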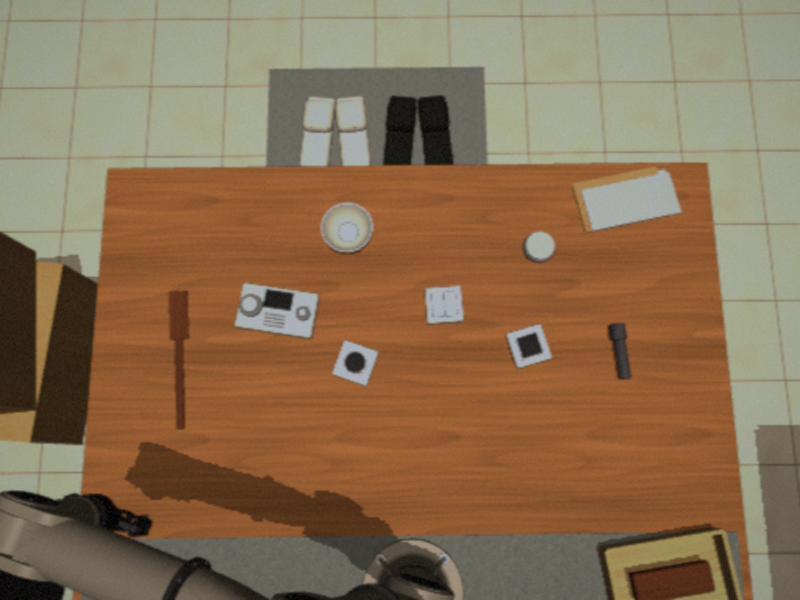

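View pics/side.png

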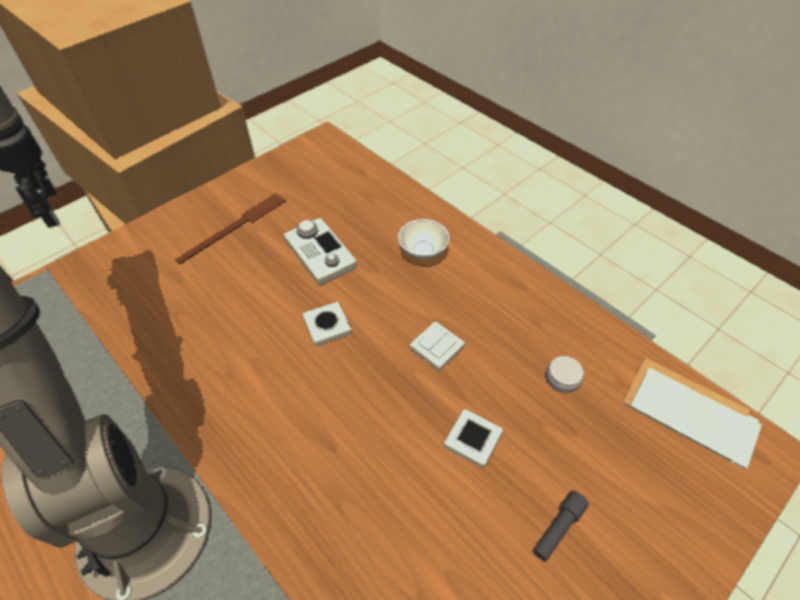

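The top view shows the station at about (277,310), with the answer button at (250,304) and the mute button at (303,313). The round sensor is at (355,362), the square one at (529,346) and the rocker block at (444,305). In the side view the answer button is at (307,229), the mute button at (332,260) and the round window at (326,320).

```bash
cat > h.py <<'E'
import numpy as np
from plant import *
from scipy.spatial.transform import Rotation as R
def ray(c,p):
    K,T=np.array(c["intrinsics"]),np.array(c["T"])
    return T[:3,3],T[:3,:3]@np.linalg.solve(K,[p[0],p[1],1])
def onz(c,p,z):
    o,d=ray(c,p); return o+d*(z-o[2])/d[2]
def tri(obs):
    A=np.zeros((3,3));b=np.zeros(3);L=[]
    for c,p in obs:
        o,d=ray(c,p);d=d/np.linalg.norm(d);P=np.eye(3)-np.outer(d,d);A+=P;b+=P@o;L.append((P,o))
    x=np.linalg.solve(A,b); return x,[np.linalg.norm(P@(x-o))*1e3 for P,o in L]
def togo(tgt):
    "shift in tool axes, mm"
    s=get_state(); return R.from_quat(s["orientation"]).inv().apply(np.array(tgt)-s["tool_pos"])*1e3
E
python3 - <<'E'
from h import *
import cv2
f=.64
ct,cs=calibration("top"),calibration("side")
for n,a,b in (("ans",(250,304),(307,228)),("mute",(303,313),(332,259)),("round",(355,362),(326,320)),("tin",(540,246),(566,368))):
    x,e=tri([(ct,np.array(a)*f),(cs,np.array(b)*f)]);print(n,x.round(4),np.round(e,1),onz(ct,np.array(a)*f,.03).round(3),onz(cs,np.array(b)*f,.03).round(3))
t=np.load("top.npy")[170:250,145:255]; s=np.load("side.npy")[130:230,170:310]
a=cv2.resize(t,(800,580),interpolation=cv2.INTER_CUBIC)
cv2.imwrite("pics/crop.png",a[:,:,::-1])
print(R.from_quat(get_state()["orientation"]).as_matrix().round(3))
E
```

```text
ans [0.5978 0.3446 0.0375] [0.6 0.6] [0.6   0.346 0.03 ] [0.601 0.352 0.03 ]
mute [0.5773 0.2282 0.0388] [0.3 0.3] [0.579 0.23  0.03 ] [0.582 0.235 0.03 ]
round [0.4705 0.1161 0.0232] [0.7 0.7] [0.47  0.115 0.03 ] [0.467 0.112 0.03 ]
tin [ 0.7233 -0.2939  0.0393] [0.2 0.2] [ 0.726 -0.296  0.03 ] [ 0.73  -0.292  0.03 ]
[[-0.945  0.326 -0.001]
 [ 0.326  0.945 -0.002]
 [-0.    -0.002 -1.   ]]
```

{"op": "servo_tool", "data": {"targets": "-25 -5 0 0 0 0 0; -40 -7 0 0 0 0 0; -40 -8 0 0 0 0 0; -40 -8 0 0 0 0 0; -40 -8 0 0 0 0 0; -40 -8 0 0 0 0 0; -40 -8 0 0 0 0 0; -25 -5 0 0 0 0 0", "newtons": 20}}

```text
t: 0.9
tool_pos: [0.4379, 0.3683, 0.2307]
orientation: [0.167, 0.986, -0.001, 0.001]
contact_force: [0.4, -0.4, 0.2]
grip_width: -0.0
gripper_force: 0.0
```

{"op": "servo_tool", "data": {"targets": "-40 -10 0 0 0 0 0; -25 -5 0 0 0 0 0; 0 0 0 0 0 0 0; 0 0 0 0 0 0 0; 0 0 0 0 0 0 0"}}

```text
t: 1.4
tool_pos: [0.4898, 0.3377, 0.2309]
orientation: [0.164, 0.986, 0.0, -0.001]
contact_force: [-0.6, -1.7, -0.4]
grip_width: -0.0002
gripper_force: 0.0
```

Run:
```python
from h import *
import cv2,json
c=calibration("wrist"); im=read_camera("wrist"); np.save("w1.npy",im)
json.dump({k:np.array(v).tolist() for k,v in c.items()},open("w1.json","w"))
cv2.imwrite("pics/w1.png",cv2.resize(im[:,:,::-1],(800,600),interpolation=cv2.INTER_CUBIC))
K,T=np.array(c["intrinsics"]),np.array(c["T"]);print(T.round(3).tolist())
for n,x in dict(ans=[.5978,.3446,.0375],mute=[.5773,.2282,.0388],rnd=[.4705,.1161,.0235]).items():
    p=K@(T[:3,:3].T@(np.array(x)-T[:3,3]));print(n,p[:2]/p[2]/.64)
s=get_state();print(s["tool_pos"],s["t"],s["grip_width"])
```

```text
[[0.323, 0.903, 0.285, 0.418], [0.946, -0.308, -0.097, 0.364], [0.0, 0.301, -0.954, 0.374], [0.0, 0.0, 0.0, 1.0]]
ans [458.0073164 389.9333642]
mute [293.152003   413.79929602]
rnd [ 91.43326484 320.65901306]
[0.48969798 0.33790619 0.23102853] 1.45 0.00021377811876607027
```

View pics/w1.png

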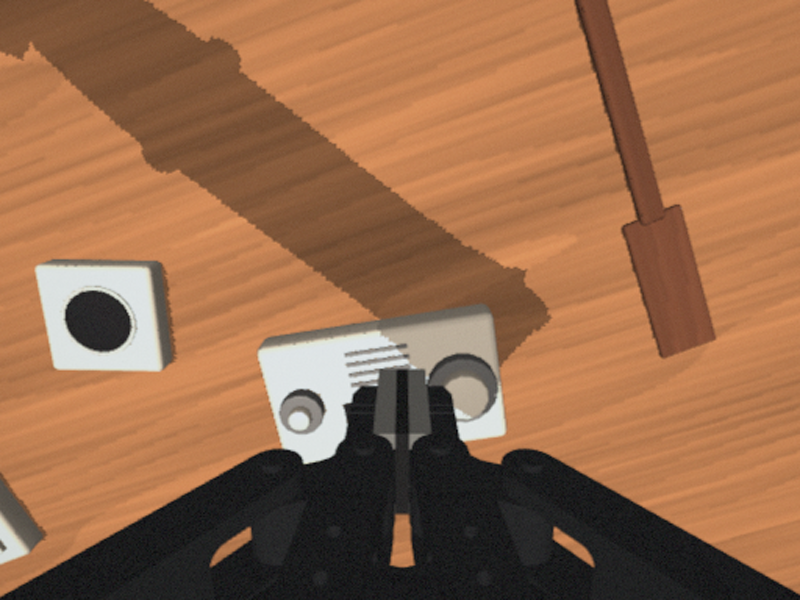

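The wrist view shows the answer cap at about (466,397), the mute cap at (299,420) and the round window at (98,320). I'll enlarge the top and wrist views to read the cap centres more closely.

Run:
```python
import cv2,numpy as np
t=np.load("top.npy"); s=np.load("side.npy"); w=np.load("w1.npy")
z=lambda im,r,c,k:cv2.resize(im[r[0]:r[1],c[0]:c[1]],None,fx=k,fy=k,interpolation=cv2.INTER_CUBIC)
A=np.zeros((600,800,3),np.uint8)
def put(i,x,y): A[y:y+i.shape[0],x:x+i.shape[1]]=i
put(z(t,(175,220),(145,210),6),0,0)      # x=145+u/6,y=175+v/6
put(z(s,(135,180),(175,230),6),400,0)
put(z(t,(212,252),(208,248),6),0,280)
put(z(s,(188,228),(188,228),6),250,280)
put(z(w,(215,280),(270,325),5),500,275)
cv2.imwrite("pics/crops.png",A[:,:,::-1])
```

```text
(no output)
```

View pics/crops.png

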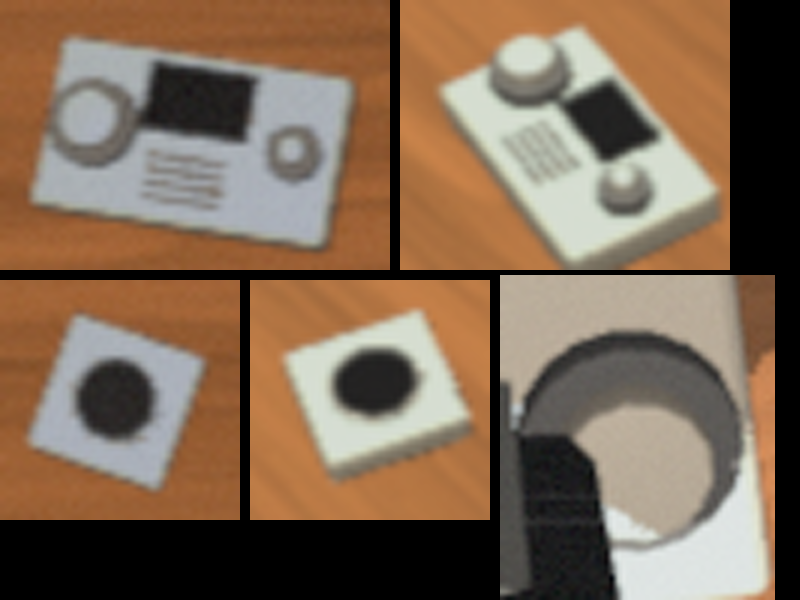

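The crops give the answer cap at top-crop (89,116), side-crop (529,57) and wrist-crop (643,472). The round window's centre is at top-crop (116,398) and side-crop (374,381).

Run:
```python
from h import *
import json
w={k:np.array(v) for k,v in json.load(open("w1.json")).items()}
ct,cs=calibration("top"),calibration("side")
P=dict(ans=((159.4,193.9),(196.1,144.1),(298.2,254)),mute=((193.1,199.9),(212.3,164.6),(191.2,268.6)),rnd=((226.9,231.3),(208.3,204.4),(62.5,204.6)))
for n,(a,b,c) in P.items():
    x,e=tri([(ct,a),(cs,b),(w,c)]);print(n,x.round(4),np.round(e,1))
    z=x[2]; print([onz(k,p,z)[:2].round(4) for k,p in ((ct,a),(cs,b),(w,c))])
    if n!="mute": print(togo(x+[0,0,.03]).round(1))
```

```text
ans [0.5997 0.3471 0.0439] [2.  1.1 2. ]
[array([0.5994, 0.3451]), array([0.5986, 0.3474]), array([0.6013, 0.3486])]
[-101.4   44.2  157. ]
mute [0.5795 0.231  0.0416] [1.5 0.5 1.9]
[array([0.578 , 0.2307]), array([0.5791, 0.2305]), array([0.5816, 0.2313])]
rnd [0.4717 0.1184 0.0213] [1.7 1.4 0.5]
[array([0.4727, 0.117 ]), array([0.4708, 0.1196]), array([0.4716, 0.1191])]
[ -54.1 -213.6  179.6]
```

{"op": "servo_tool", "data": {"targets": "-20 9 0 0 0 0 0; -35 15 10 0 0 0 0; -30 13 30 0 0 0 0; -16 7 40 0 0 0 0; 0 0 40 0 0 0 0; 0 0 25 0 0 0 0; 0 0 0 0 0 0 0; 0 0 0 0 0 0 0"}}

```text
t: 2.25
tool_pos: [0.6004, 0.3464, 0.0867]
orientation: [0.164, 0.986, 0.0, -0.0]
contact_force: [0.4, 0.5, 1.2]
grip_width: 0.0002
gripper_force: 0.0
```

Run:
```python
from h import *
import cv2
im=read_camera("wrist"); cv2.imwrite("pics/w2.png",cv2.resize(im[120:,:][:,:,::-1],(800,412)))
s=get_state();print(s["tool_pos"],s["contact_force"]);print(togo([.6,.347,.044]))
```

```text
[0.60164759 0.34670209 0.08842637] [ 0.50724635 -0.23938209  0.83566767]
[ 1.73907281 -0.38004916 44.42225413]
```

View pics/w2.png

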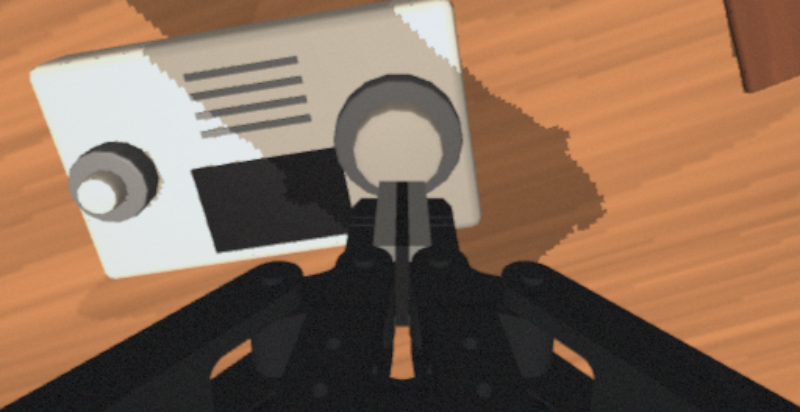

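The closed fingertips stand over the answer cap: tips at (402,185), cap centre at (398,153) and lower down, as planned. Next I go down and press slowly.

Run:
```python
from h import *
c=calibration("wrist"); print(onz(c,(254.2,217.6),.044).round(4))
```

```text
[0.6025 0.3465 0.044 ]
```

{"op": "servo_tool", "data": {"targets": "0 0 15 0 0 0 0; 0 0 13 0 0 0 0; 0 0 8 0 0 0 0; 0 0 3 0 0 0 0; 0 0 0 0 0 0 0; 0 0 0 0 0 0 0"}}

```text
t: 2.9
tool_pos: [0.601, 0.345, 0.0477]
orientation: [0.165, 0.986, -0.0, -0.0]
contact_force: [-1.1, 0.0, 2.5]
grip_width: -0.0002
gripper_force: 1.1
```

{"op": "servo_tool", "data": {"targets": "0 0 2 0 0 0 0; 0 0 2 0 0 0 0; 0 0 1 0 0 0 0; 0 0 1 0 0 0 0; 0 0 0 0 0 0 0"}}

```text
t: 3.4
tool_pos: [0.6016, 0.3453, 0.0441]
orientation: [0.165, 0.986, 0.001, 0.001]
contact_force: [-3.8, -1.7, 12.8]
grip_width: 0.0002
gripper_force: 5.8
```

{"op": "servo_tool", "data": {"targets": "0 0 1 0 0 0 0; 0 0 1 0 0 0 0; 0 0 0 0 0 0 0; 0 0 0 0 0 0 0"}}

```text
t: 3.8
tool_pos: [0.6017, 0.3453, 0.0439]
orientation: [0.165, 0.986, 0.001, 0.001]
contact_force: [-6.6, -3.8, 19.2]
grip_width: -0.0003
gripper_force: 9.0
```

Force rises to 19 N with the tip stuck at z = 44 mm, after first contact near 49 mm, so the button is bottomed. Next I release straight up.

{"op": "servo_tool", "data": {"targets": "0 0 -4 0 0 0 0; 0 0 -6 0 0 0 0; 0 0 -15 0 0 0 0; 0 0 -30 0 0 0 0; 0 0 -25 0 0 0 0; 0 0 -10 0 0 0 0; 0 0 0 0 0 0 0; 0 0 0 0 0 0 0"}}

```text
t: 4.6
tool_pos: [0.6006, 0.3447, 0.1281]
orientation: [0.165, 0.986, -0.001, -0.001]
contact_force: [0.4, 0.9, -0.9]
grip_width: 0.0001
gripper_force: 0.0
```

Run:
```python
from h import *
import cv2
c=calibration("wrist");im=read_camera("wrist"); np.save("w3.npy",im);cv2.imwrite("pics/w3.png",im[:,:,::-1])
K,T=np.array(c["intrinsics"]),np.array(c["T"])
for x in ([.6015,.346,.05],[.4717,.1184,.0235]):
    p=K@(T[:3,:3].T@(np.array(x)-T[:3,3]));print(p[:2]/p[2])
s=get_state();print(s["tool_pos"],s["contact_force"]);print(togo([.4717,.1184,.1335]))
```

```text
[256.94429019 198.50065287]
[-100.65791068  122.26324391]
[0.60011449 0.34451719 0.12733152] [ 0.12519757 -0.45836296 -0.81955844]
[  47.76650194 -255.62933906   -5.41464794]
```

View pics/w3.png

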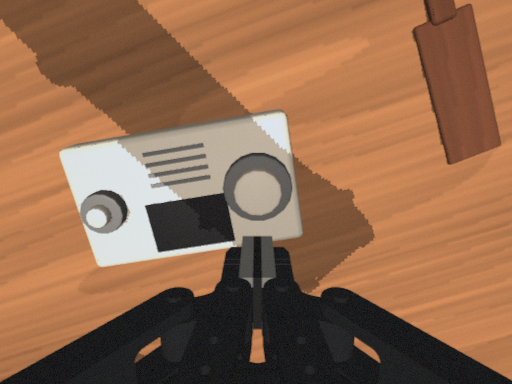

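The cap is up again at (257,188) and the station has not moved. Next I move over to the round sensor, staying high.

{"op": "servo_tool", "data": {"targets": "4 -18 0 0 0 0 0; 6 -35 0 0 0 0 0; 8 -45 0 0 0 0 0; 8 -45 0 0 0 0 0; 8 -45 0 0 0 0 0; 8 -40 0 0 0 0 0; 6 -28 0 0 0 0 0; 0 0 0 0 0 0 0"}}

```text
t: 5.45
tool_pos: [0.4691, 0.1133, 0.1277]
orientation: [0.168, 0.986, -0.002, -0.002]
contact_force: [0.2, 0.4, -0.4]
grip_width: 0.0006
gripper_force: 0.0
```

{"op": "servo_tool", "data": {"targets": "0 0 0 0 0 0 0; 0 0 0 0 0 0 0"}}

```text
t: 5.65
tool_pos: [0.4725, 0.1199, 0.1287]
orientation: [0.164, 0.986, 0.0, -0.0]
contact_force: [0.3, 1.0, 0.0]
grip_width: 0.0003
gripper_force: 0.0
```

Run:
```python
from h import *
import cv2
c=calibration("wrist");im=read_camera("wrist");cv2.imwrite("pics/w4.png",im[:,:,::-1])
K,T=np.array(c["intrinsics"]),np.array(c["T"])
p=K@(T[:3,:3].T@(np.array([.4717,.1184,.0235])-T[:3,3]));print(p[:2]/p[2])
g=cv2.GaussianBlur(cv2.cvtColor(im,cv2.COLOR_RGB2GRAY),(3,3),0)
cs,_=cv2.findContours((g<60).astype(np.uint8),cv2.RETR_LIST,cv2.CHAIN_APPROX_NONE)
for k in cs:
    if cv2.contourArea(k)>500:
        e=cv2.fitEllipse(k);print(np.round(e[0],1),np.round(e[1],1),cv2.contourArea(k),onz(c,e[0],.0235).round(4))
s=get_state();print(s["tool_pos"],s["t"],R.from_quat(s["orientation"]).as_matrix()[:,2]);print(togo([.4717,.1184,.0535]))
```

```text
[252.50420255 185.81500535]
[257.  347.6] [16.8 43.2] 513.0 [0.6166 0.0725 0.0235]
[489.5 278.8] [44.1 53.5] 1687.0 [0.6125 0.2791 0.0235]
[256.3 332.8] [138.3 494.9] 34307.5 [0.6012 0.0771 0.0235]
[254.5 184.6] [55.1 57.4] 2484.0 [0.4713 0.1202 0.0235]
[0.47264129 0.12012655 0.1288691 ] 5.7 [-3.03695359e-04  3.23995562e-04 -9.99999901e-01]
[ 0.30236093 -1.95394795 75.36881799]
```

View pics/w4.png

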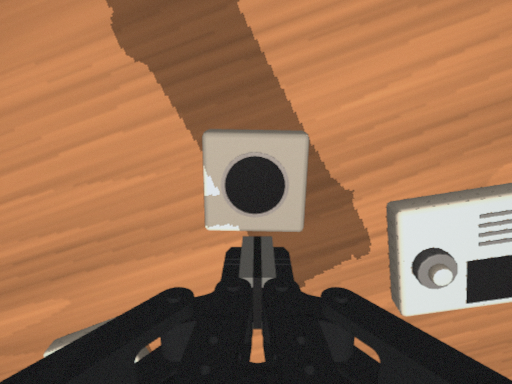

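The round window is at (254.5,184.6), about 1 mm from under the tips. I go down 75 mm and then hold for over three seconds.

{"op": "servo_tool", "data": {"targets": "1 -1 12 0 0 0 0; 0 0 25 0 0 0 0; 0 0 22 0 0 0 0; 0 0 11 0 0 0 0; 0 0 5 0 0 0 0; 0 0 0 0 0 0 0; 0 0 0 0 0 0 0; 0 0 0 0 0 0 0"}}

```text
t: 6.5
tool_pos: [0.4721, 0.1183, 0.0553]
orientation: [0.165, 0.986, 0.001, 0.001]
contact_force: [0.1, -0.0, 0.8]
grip_width: -0.0003
gripper_force: 0.0
```

Run:
```python
from h import *
import cv2
c=calibration("wrist");im=read_camera("wrist")
g=cv2.GaussianBlur(cv2.cvtColor(im,cv2.COLOR_RGB2GRAY),(3,3),0)
cs,_=cv2.findContours((g<60).astype(np.uint8),cv2.RETR_LIST,cv2.CHAIN_APPROX_NONE)
for k in cs:
    if cv2.contourArea(k)>1500:
        e=cv2.fitEllipse(k);print(np.round(e[0],1),np.round(e[1],1),cv2.contourArea(k),onz(c,e[0],.0235).round(4))
s=get_state();print(s["tool_pos"],s["t"]);print(togo([.4715,.1193,.0535]))
```

```text
[255.4 319.8] [206.7 458.9] 39264.0 [0.5322 0.0984 0.0235]
[0.47197625 0.11827397 0.05522596] 6.55
[0.78727684 0.81271426 1.72573767]
```

{"op": "servo_tool", "data": {"targets": "0 0 2 0 0 0 0; 0 0 0 0 0 0 0; 0 0 0 0 0 0 0; 0 0 0 0 0 0 0; 0 0 0 0 0 0 0; 0 0 0 0 0 0 0; 0 0 0 0 0 0 0; 0 0 0 0 0 0 0"}}

```text
t: 7.35
tool_pos: [0.4711, 0.118, 0.0523]
orientation: [0.165, 0.986, 0.0, 0.0]
contact_force: [-0.1, -0.2, 0.2]
grip_width: -0.0001
gripper_force: 0.0
```

{"op": "servo_tool", "data": {"targets": "0 0 0 0 0 0 0; 0 0 0 0 0 0 0; 0 0 0 0 0 0 0; 0 0 0 0 0 0 0; 0 0 0 0 0 0 0; 0 0 0 0 0 0 0; 0 0 0 0 0 0 0; 0 0 0 0 0 0 0"}}

```text
t: 8.15
tool_pos: [0.4711, 0.118, 0.0523]
orientation: [0.165, 0.986, 0.0, 0.0]
contact_force: [0.1, 0.8, -0.0]
grip_width: -0.0002
gripper_force: 0.0
```

{"op": "servo_tool", "data": {"targets": "0 0 0 0 0 0 0; 0 0 0 0 0 0 0; 0 0 0 0 0 0 0; 0 0 0 0 0 0 0; 0 0 0 0 0 0 0; 0 0 0 0 0 0 0; 0 0 0 0 0 0 0; 0 0 0 0 0 0 0"}}

```text
t: 8.95
tool_pos: [0.4712, 0.118, 0.0523]
orientation: [0.165, 0.986, 0.0, 0.0]
contact_force: [0.7, -0.1, 0.9]
grip_width: 0.0003
gripper_force: 0.0
```

{"op": "servo_tool", "data": {"targets": "0 0 0 0 0 0 0; 0 0 0 0 0 0 0; 0 0 0 0 0 0 0; 0 0 0 0 0 0 0; 0 0 0 0 0 0 0; 0 0 0 0 0 0 0; 0 0 0 0 0 0 0; 0 0 0 0 0 0 0"}}

```text
t: 9.75
tool_pos: [0.4711, 0.118, 0.0523]
orientation: [0.165, 0.986, 0.0, 0.0]
contact_force: [-0.4, -1.2, 0.1]
grip_width: 0.0
gripper_force: 0.0
```

{"op": "servo_tool", "data": {"targets": "0 0 0 0 0 0 0; 0 0 0 0 0 0 0; 0 0 0 0 0 0 0; 0 0 0 0 0 0 0; 0 0 0 0 0 0 0; 0 0 0 0 0 0 0; 0 0 0 0 0 0 0; 0 0 0 0 0 0 0"}}

```text
t: 10.55
tool_pos: [0.4711, 0.118, 0.0523]
orientation: [0.165, 0.986, 0.0, 0.0]
contact_force: [-0.1, 0.3, -0.4]
grip_width: 0.0001
gripper_force: 0.0
```

Run:
```python
from h import *
import cv2
im=read_camera("side")
a=cv2.resize(im[130:240,150:300],(800,586),interpolation=cv2.INTER_CUBIC);cv2.imwrite("pics/s2.png",a[:,:,::-1])
s=get_state();print(s["t"],s["tool_pos"])
```

```text
10.6 [0.47113518 0.11803239 0.05231483]
```

View pics/s2.png

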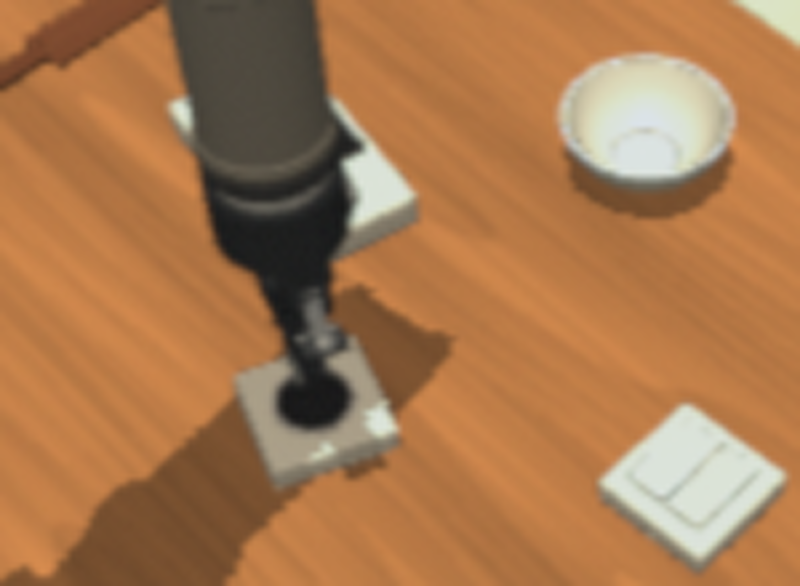

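The fingertips hang just above the round window at (313,398) with a gap. They were held still for over 3.5 s, so I retreat straight up.

{"op": "servo_tool", "data": {"targets": "0 0 -15 0 0 0 0; 0 0 -35 0 0 0 0; 0 0 -40 0 0 0 0; 0 0 -35 0 0 0 0; 0 0 -15 0 0 0 0; 0 0 0 0 0 0 0; 0 0 0 0 0 0 0; 0 0 0 0 0 0 0"}}

```text
t: 11.4
tool_pos: [0.4699, 0.1177, 0.1906]
orientation: [0.165, 0.986, -0.001, -0.002]
contact_force: [0.1, -0.2, -0.5]
grip_width: -0.0001
gripper_force: 0.0
```

```bash
python3 -c "
from plant import *
s=get_state();print(s['t'],s['tool_pos']);print(sign_off())"
```

```text
11.4 [0.46988309 0.117734   0.19060341]
the job is handed in; nothing more can be done
None
```

I pressed the answer button fully down and released it, held the closed fingertips still about 29 mm above the round window for over 3 s, raised the arm clear and handed the job in at 11.4 s; sign-off returned no verdict.

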